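Level the portion scale and hold the spirit level down on it

TASK

The portion scale sits askew on its tilting stand. Set the spirit level lying on the counter flat on the middle of the scale, pointing lengthways at the stand's round levelling knob, and let go of it; then turn the knob until the bubble stands in the middle between its two lines. Last, press the level firmly down on the scale with the fingertips and finish while still pressing, with the bubble still central; do not disturb the things standing round about.

Things in the scene. Friction and masses are not known exactly. Their poses are not given: they have to be found in the camera images.
- level_mid (a point): Centre of the loose spirit level, 17 mm above its underside: an aluminium bar 140 mm long (x) by 28 (y) by 34 high, 0.2 kg, left of the stand. A dark vial with a white bubble (14 mm of it shows) and two bright rings 11.5 mm either side of the middle lies in the middle 64 mm of its top. Grip it across the 28 mm width at the middle (walls 28 mm high) or at an end. Either way round will do
- bubble (a joint): Bubble's place along the level's own x (m), 0 midway between the rings, ends at +-0.018. It runs towards the higher end, 0.4 mm for each milliradian of slope, and takes about 1 s to settle
- pan (a point): Middle of the flat top of the black flat scale (205 mm along y, 145 mm along x, 16 mm thick) fixed on the stand's hinged tray, 48 mm above the counter when level. z is normal to its top and tilts with it; -y points along the scale to the knob, +y to the hinge, which runs along x, 125 mm from this point. At the start the knob side is 18 to 32 mrad too low
- knob_grip (a point): Centre of the levelling foot's black round knob: 40 mm across, 24 mm high, upright axis, 18 mm above the tray's ear, about 52 mm above the counter. Clockwise from above raises the knob side: 12 mrad, or 4.8 mm of bubble, per radian. 1.5 to 2.6 rad clockwise are needed, in several grasps; stops lie well beyond. The knob then rises 3.5 mm per radian. Stiff (under 0.15 N m), stays where left
- level: The same spirit level: origin at the middle of its underside, axes as level_mid. Beside the vial each end has a flat top to press on, 38 mm long, 34 mm above the underside, centred 51 mm from the middle along x
- stand: The whole stand with tray, scale and knob, fixed to the counter: a steel base plate 160 mm by 320 mm (y). Origin on the counter under the middle of the scale; the knob is at its -y end, 165 mm away, the hinge at +y
- tea_tin: Bystander: green tin 71x88x111 mm, origin under its middle
- dip_cup_a: Bystander: white portion cup, 76 mm across, 47 mm high, origin under its middle
- dip_cup_b: Bystander: a like white portion cup, 76 mm across, 47 mm high, origin under its middle
- tape_roll: Bystander: roll of brown tape lying flat, 92 mm across, 48 mm high, origin under its middle

How it is judged:
On the way, in this order (a step that is already met when the one before it is completed fails the run):
1. the level rests flat on the middle of the scale, pointing at the knob, let go (x of level_mid in the frame of pan between -0.03 and 0.03 m and y of level_mid in the frame of pan between -0.03 and 0.03 m and z of level_mid in the frame of pan between 0.012 and 0.022 m and angle between the x axis of level_mid and the y axis of pan, either way round below 0.17 rad and contact force between the fingers and level below 0.1 N), for 0.3 s.
2. the knob has been turned until the bubble is central, the level resting freely (all of step 1 and value of joint bubble between -0.003 and 0.003 m and angle between pan's own z axis and vertical below 0.012 rad), for 0.3 s.
At the end, for the whole second after the job is handed in: Fingers press the level with 3 to 40 N (5 to 40 N on the scale), touching nothing of the stand; level flat on the scale, within 30 mm each way of its middle and 0.17 rad of the line to the knob; bubble still, within 3 mm of the middle; scale slope under 12 mrad (x of level_mid in the frame of pan between -0.03 and 0.03 m and y of level_mid in the frame of pan between -0.03 and 0.03 m and z of level_mid in the frame of pan between 0.012 and 0.022 m and angle between the x axis of level_mid and the y axis of pan, either way round below 0.17 rad and value of joint bubble between -0.003 and 0.003 m and angle between pan's own z axis and vertical below 0.012 rad and contact force between the fingers and level between 3 and 40 N and contact force between level and stand between 5 and 40 N and contact force between the fingers and stand below 0.5 N and velocity of joint bubble between -0.01 and 0.01 m/s); the arm keeps its last pose, push and grip.
It fails at once if a bystander is pushed more than 30 mm or knocked over (distance of any of tea_tin, dip_cup_a, dip_cup_b, tape_roll from where it was at the start of the episode above 0.03 m or angle between any of tea_tin, dip_cup_a, dip_cup_b, tape_roll's own z axis and vertical above 0.5 rad).
It also fails if it takes over 69 s, if anything falls off the work surface, if the arm or the gripper's body presses on something with over 40 N, if the wrist force passes 120 N, or if a joint passes its speed limit or range.

ROBOT

A 6-joint arm with a two-finger parallel gripper is mounted at the origin on a cart in front of the work surface, level with it; the furniture and walls round the work are solid. World frame = base frame: x ahead of the robot, y to its left, z up, the work surface at z = 0. Lengths are in m, angles in rad, forces in N, time in s.
With the tool pointing down it reaches from about 0.375 to 0.9 m from the base axis. Payload 3.1 kg.
Tool frame: the origin (TCP) lies at the centre of the arm's flange, where the gripper is bolted on; the fingertips stand tip_reach ahead of it and the grasp point (between the pads) lies 164 mm ahead of it (tip_reach is the distance from the TCP to the fingertips, in m); z points along the fingers, y is the direction in which the jaws open and shut (so a half turn about z gives the same grasp; the last joint's range is limited). The gripper opens to 87 mm and grips with 3 to 60 N. Pads are 19 mm wide; open, the fingers measure 117 mm over their backs; the gripper's body (75 mm by 190 mm) begins 51 mm behind the grasp point.
Start: joints at [1.091, 0.527, 1.433, -0, 1.181, -0.178], TCP at [0.186, 0.597, 0.405] pointing down, gripper open.
Joint ranges: [-3.08, 3.08], [-0.75, 2.2], [0.22, 2.44], [-1.43, 4.57], [0, 2.65], [-2.85, 2.85]. Speed limits (rad/s): [2.79, 2.79, 3.14, 3.14, 3.14, 3.14].

INTERFACE

Orientations are given as a unit quaternion [x, y, z, w].
In Python, from rig import get_obs, camera, hand_in, tip_reach gives the robot as it stands. The module is installed in compiled form; this text tells all that it offers.
- The arm moves only by the tool servo_tool, never from a script. Its argument "steps" is one flat list of numbers, 5 for each row, row after row: the finger opening in m, from 0 to 0.087, then the shift along the tool's x, y, z in m, then the turn about the tool's z in rad. A call has 1 to 12 rows; each row is the pose to reach, as a shift and turn from the pose commanded when the call began, along the tool's axes at that moment; what a row does not reach only later rows make up. A row lasts 1/8 s, in which the tool goes at most 62.5 mm and 10.7 degrees, less where a joint would pass 70% of its speed; a pose out of reach is approached as far as the arm can. A call with a gripper value outside its range is refused whole. The fingers move at their own pace and stop on an object; "force" is the grip in N (left out, the last holds). Time passes only in rows, so rows that repeat a pose let the fingers close. It gives the time, the measured TCP pose, the force and the opening at its end, in the units of the state.
- get_obs(): the state, without advancing time (a new reading comes with each control period).
- camera(name): name is "scene" or "side" or "wrist"; returns a dict with "pixels" (420x560x3 uint8, blue, green, red), "vertical_fov" (degrees; the focal length in pixels is half the picture's height over the tangent of half this angle, whatever the lens; pixels are square), "cx", "cy" (the principal point, pixels), "T" (4x4, takes a point from camera to world coordinates). Camera axes: x right, y up, looking along -z (the intrinsics and any distortion apply to the point x, -y, -z); pixel columns grow to the right and rows downward; lengths in m; the calibration is good to about 2 mm. A picture is of the moment at which its call begins. There is no depth.
- hand_in(): hands the job in, once; it reports no verdict.
The state is a dict: "time": time; "q": joint angles; "joint_velocities": joint speeds; "joint_torque": joint torques, N m; "position": TCP position; "tool_rot": TCP orientation; "ft_force": force on the tool from outside, world axes, zero at the start; "moment": the same for the moment, N m; "grip_width": finger opening in m.
Only numpy, scipy, OpenCV 4.12 (cv2) and the standard library are available. Lean on these libraries where they do the work, as an engineer would, in place of code of your own. Each camera call takes 0.05 s, during which the arm holds its last target.

## Working session

There is one attempt and no reset: what is moved stays moved. The work goes in short steps, Python scripts to look and compute and a tool call to move; the robot and the scene stay as the last step left them, time stands still between calls to the robot, and variables do not carry over. Pictures are saved under pics/ and viewed, and the job is handed in when it is done.

Besides the shell and the picture viewer there is one more tool, called after "Emit:" as a command line: name --argument value ..., lists and objects as JSON in quotes. servo_tool: Moves the arm, as the interface text tells. Its arguments: {"type":"object","properties":{"steps":{"type":"array"},"force":{"type":"number"}},"required":["steps"]}

```bash
mkdir -p pics
cat > h.py <<'E'
import numpy as np, cv2
from rig import get_obs, camera, tip_reach
def snap(n,f):
    c=camera(n); cv2.imwrite('pics/'+f,c['pixels']); return c
def cam(c):
    f=210/np.tan(np.radians(c['vertical_fov'])/2); return f,c['cx'],c['cy'],np.array(c['T'])
def unproj(c,u,v,z):
    f,cx,cy,T=cam(c); d=T[:3,:3]@np.array([(u-cx)/f,-(v-cy)/f,-1]); o=T[:3,3]
    return o+d*(z-o[2])/d[2]
def proj(c,p):
    f,cx,cy,T=cam(c); q=T[:3,:3].T@(np.array(p)-T[:3,3]); return cx+f*q[0]/-q[2], cy-f*q[1]/-q[2]
E
python3 - <<'E'
from h import *
import pickle
print(tip_reach if not callable(tip_reach) else tip_reach()); print(get_obs())
for n in ['scene','side','wrist']:
    c=snap(n,n+'0.png'); pickle.dump(c,open(n+'0.pkl','wb')); print(n,{k:v for k,v in c.items() if k!='pixels'})
E
```

```text
0.1822
{'time': 0.0, 'q': array([ 1.09049221e+00,  5.28456222e-01,  1.43385620e+00, -2.53689125e-05,
        1.18139663e+00, -1.78511099e-01]), 'joint_velocities': array([ 0.00213281, -0.00049326, -0.00058516, -0.00025482,  0.00159773,
        0.00019303]), 'joint_torque': array([ 4.67739119e-04, -4.40041888e+01, -1.76588684e+01,  6.31766533e-02,
        5.81886142e-02, -1.81299079e-04]), 'position': array([0.18559723, 0.59646249, 0.40379199]), 'tool_rot': array([ 1.50319655e-01,  9.88636880e-01, -1.00510039e-03, -3.31210488e-04]), 'ft_force': array([-0.55943032, -0.14768596,  0.27289584]), 'moment': array([ 0.00463495, -0.02109158,  0.02211147]), 'grip_width': 0.08730467285775785}
scene {'vertical_fov': 56.46515851069258, 'cx': 276.5903884505887, 'cy': 207.12293556690116, 'T': array([[ 0.70282558,  0.28829178, -0.65032612, -0.40452557],
       [-0.71116169,  0.26304623, -0.65196299, -0.83427481],
       [-0.01688974,  0.92070328,  0.38989768,  0.59824293],
       [ 0.        ,  0.        ,  0.        ,  1.        ]])}
side {'vertical_fov': 44.40788132903492, 'cx': 283.14221121486787, 'cy': 212.61069553719787, 'T': array([[ 0.89084769,  0.27809352, -0.3592414 , -0.10484269],
       [-0.4541262 ,  0.52310428, -0.7212013 , -1.13105706],
       [-0.01264069,  0.80562144,  0.59229579,  1.03003062],
       [ 0.        ,  0.        ,  0.        ,  1.        ]])}
wrist {'vertical_fov': 67.04860293930169, 'cx': 282.11771570058454, 'cy': 216.72651040850423, 'T': array([[ 0.29736474, -0.92715308, -0.2279504 ,  0.12255906],
       [ 0.95476337,  0.28850044,  0.07207222,  0.61601456],
       [-0.00105819, -0.23907043,  0.97100165,  0.38425736],
       [ 0.        ,  0.        ,  0.        ,  1.        ]])}
```

View pics/scene0.png

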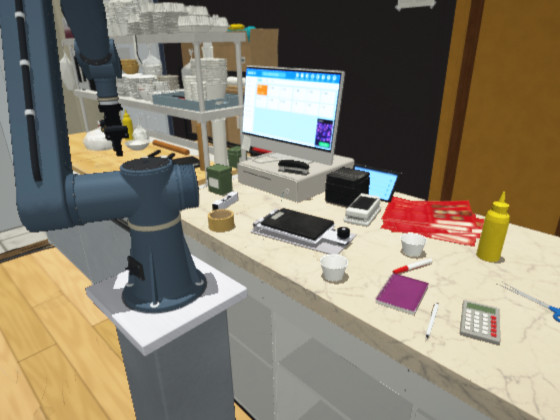

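View pics/side0.png

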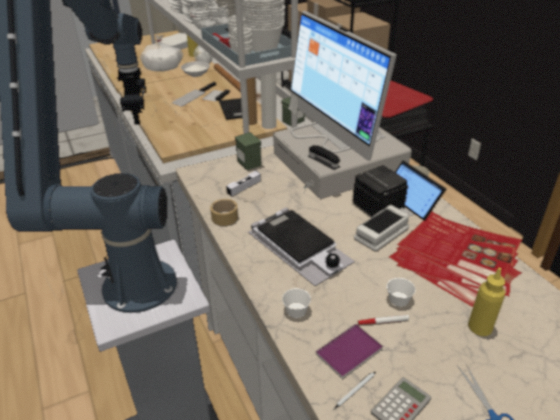

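View pics/wrist0.png

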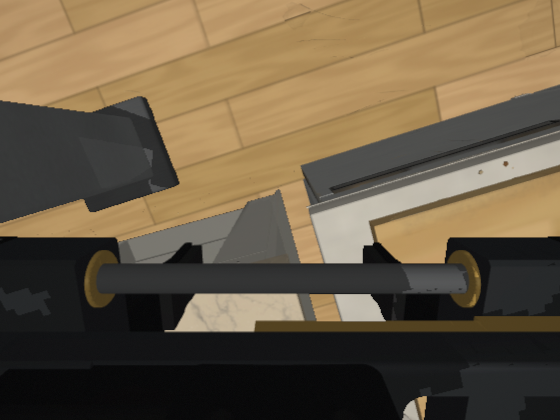

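Run:
```python
import cv2
a=cv2.imread('pics/side0.png')[130:330,180:430]; cv2.imwrite('pics/side0z.png',cv2.resize(a,None,fx=3,fy=3,interpolation=2))
a=cv2.imread('pics/scene0.png')[150:290,190:440]; cv2.imwrite('pics/scene0z.png',cv2.resize(a,None,fx=3,fy=3,interpolation=2))
```

```text
(no output)
```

View pics/side0z.png

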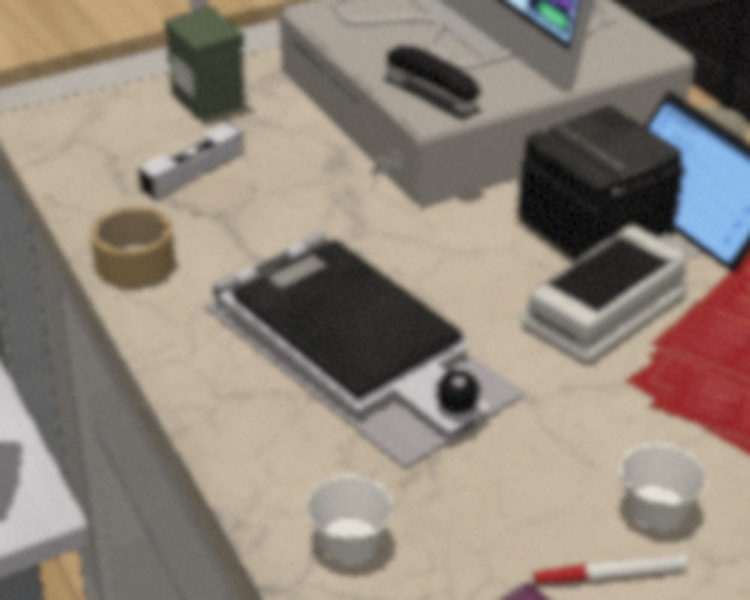

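View pics/scene0z.png

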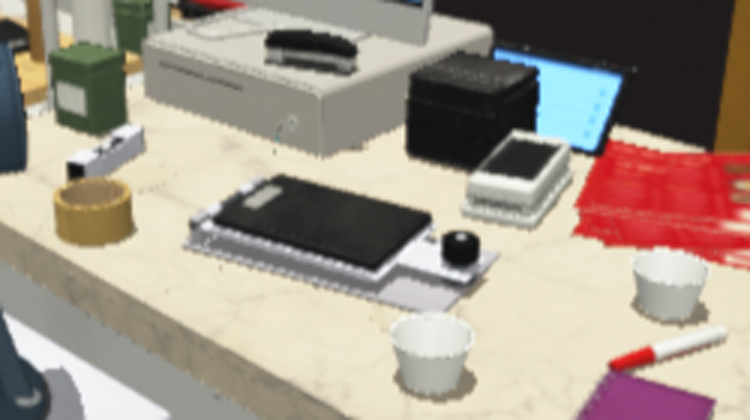

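Run:
```python
from h import *
import pickle
s=pickle.load(open('side0.pkl','rb'));c=pickle.load(open('scene0.pkl','rb'))
S=lambda u,v,z:unproj(s,180+u/3,130+v/3,z).round(4)
C=lambda u,v,z:unproj(c,190+u/3,150+v/3,z).round(4)
print('pan side',[S(*p) for p in [(225,290,.046),(330,241,.046),(463,337,.041),(358,397,.041)]])
print('pan scene',[C(*p) for p in [(213,217,.046),(283,178,.046),(433,215,.041),(376,268,.041)]])
print('knob top',S(461,384,.058),C(461,240,.058))
print('base corner',S(407,465,.003),S(523,395,.003),S(208,308,.003),C(455,305,.003),C(497,252,.003))
print('level top ends', S(150,172,.034),S(232,130,.034),C(78,160,.034),C(135,131,.034))
print('tape',S(133,222,.048),C(94,193,.048))
print('tin',S(205,27,.111),C(88,55,.111)); print('cupa',S(350,500,.047),C(432,330,.047)); print('cupb',S(662,468,.047),C(670,265,.047))
```

```text
pan side [array([0.3809, 0.0424, 0.046 ]), array([0.5173, 0.0678, 0.046 ]), array([ 0.5624, -0.1332,  0.041 ]), array([ 0.4267, -0.163 ,  0.041 ])]
pan scene [array([0.3895, 0.0364, 0.046 ]), array([0.5208, 0.0545, 0.046 ]), array([ 0.5664, -0.1326,  0.041 ]), array([ 0.4255, -0.1668,  0.041 ])]
knob top [ 0.5126 -0.209   0.058 ] [ 0.5075 -0.2118  0.058 ]
base corner [ 0.4424 -0.2313  0.003 ] [ 0.5932 -0.1995  0.003 ] [0.3731 0.0737 0.003 ] [ 0.4741 -0.2317  0.003 ] [ 0.6027 -0.1953  0.003 ]
level top ends [0.4025 0.3028 0.034 ] [0.526  0.3417 0.034 ] [0.4071 0.3061 0.034 ] [0.5224 0.3319 0.034 ]
tape [0.3409 0.1988 0.048 ] [0.3378 0.1827 0.048 ]
tin [0.549  0.4646 0.111 ] [0.5433 0.4527 0.111 ]
cupa [ 0.3529 -0.2844  0.047 ] [ 0.3575 -0.2882  0.047 ]
cupb [ 0.6193 -0.3796  0.047 ] [ 0.621  -0.3852  0.047 ]
```

```bash
cat >> h.py <<'E'
from scipy.spatial.transform import Rotation as Ro
def plan(x,y,z,yaw=None):
    "target: grasp-axis xy, TCP z, tool-y angle"
    o=get_obs(); R=Ro.from_quat(o['tool_rot']).as_matrix(); ya=np.arctan2(R[1,1],R[0,1])
    d=R.T@(np.array([x,y,z])-o['position'])
    t=0 if yaw is None else -(yaw-ya)
    print('shift',d.round(4),'turn',round(t,4),'yaw now',ya.round(4),'q1,q6',o['q'][[0,5]].round(3),'tilt',R[:,2].round(4))
E
python3 -c "
from h import *
plan(.464,.321,.33,1.841)"
```

```text
shift [-0.3477 -0.1802  0.0742] turn -0.572 yaw now 1.269 q1,q6 [ 1.091 -0.178] tilt [-8.0e-04 -1.4e-03 -1.0e+00]
```

Emit:
servo_tool --steps '[0.087,-0.347,-0.18,0.074,-0.572,0.087,-0.347,-0.18,0.074,-0.572,0.087,-0.347,-0.18,0.074,-0.572,0.087,-0.347,-0.18,0.074,-0.572,0.087,-0.347,-0.18,0.074,-0.572,0.087,-0.347,-0.18,0.074,-0.572,0.087,-0.347,-0.18,0.074,-0.572,0.087,-0.347,-0.18,0.074,-0.572,0.087,-0.347,-0.18,0.074,-0.572]'

```text
time: 1.27
position: [0.4631, 0.3219, 0.3306]
tool_rot: [-0.135, 0.991, 0.0, -0.001]
ft_force: [-0.3, -0.9, -0.1]
grip_width: 0.087
```

```bash
python3 -c "
from h import *
import pickle
o=get_obs();print(o['time'],o['position'],o['q'])
c=snap('wrist','wrist1.png');pickle.dump(c,open('wrist1.pkl','wb'))
print(c['T'].round(3))"
```

```text
1.275 [0.46305714 0.32194497 0.33060656] [ 4.09317964e-01  5.44089337e-01  1.65855374e+00  6.09699766e-04
  9.39955015e-01 -1.43180085e+00]
[[-0.267 -0.936 -0.23   0.399]
 [ 0.964 -0.258 -0.065  0.305]
 [ 0.002 -0.239  0.971  0.311]
 [ 0.     0.     0.     1.   ]]
```

View pics/wrist1.png

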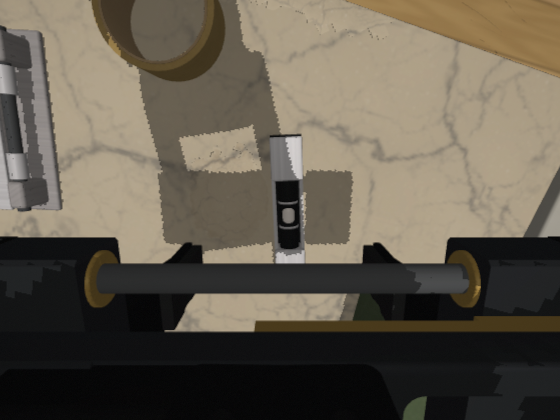

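```bash
python3 -c "
from h import *
import pickle
a=cv2.imread('pics/wrist1.png')[120:275,240:340]; cv2.imwrite('pics/w1z.png',cv2.resize(a,None,fx=4,fy=4,interpolation=2))"
```

```text
(no output)
```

View pics/w1z.png

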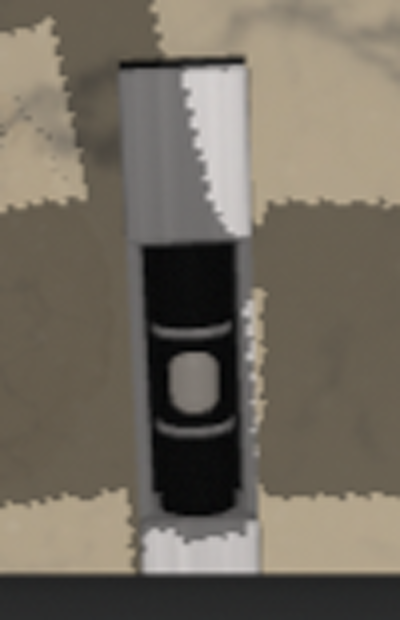

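```bash
python3 -c "
from h import *
import pickle
c=pickle.load(open('wrist1.pkl','rb'))
W=lambda x,y,z=.034:unproj(c,240+x/4,120+y/4,z).round(4)
print(W(192,330),W(196,431),'bub',W(194,383),'end',W(183,67))
print(W(120,70),W(245,66),W(142,572),W(261,572)); print(W(128,240),W(252,236))
# base plate corner left, knob?
print(unproj(c,105,20,.003))
"
```

```text
[0.451  0.3249 0.034 ] [0.4733 0.3321 0.034 ] bub [0.4626 0.3286 0.034 ] end [0.3969 0.3077 0.034 ]
[0.4011 0.295  0.034 ] [0.3932 0.3203 0.034 ] [0.5095 0.3292 0.034 ] [0.5021 0.356  0.034 ]
[0.4355 0.306  0.034 ] [0.4274 0.3319 0.034 ]
[0.34386811 0.13048957 0.003     ]
```

```bash
python3 -c "
from h import *
import pickle
c=pickle.load(open('wrist1.pkl','rb'))
for p in [(350,318),(380,295),(405,412),(425,395)]:
  print(unproj(c,*p,.111).round(3),unproj(c,*p,.0).round(3))
s=pickle.load(open('side0.pkl','rb'))
for p in [(168,45),(207,67),(244,42),(205,10)]: print(unproj(s,180+p[0]/3,130+p[1]/3,.111).round(3))
plan(.463,.3285,.188,1.876)
"
```

```text
[0.505 0.384 0.111] [0.564 0.428 0.   ]
[0.483 0.398 0.111] [0.529 0.45  0.   ]
[0.57  0.45  0.111] [ 0.665  0.531 -0.   ]
[0.552 0.459 0.111] [0.636 0.545 0.   ]
[0.49  0.444 0.111]
[0.51  0.371 0.111]
[0.576 0.406 0.111]
[0.567 0.506 0.111]
shift [-0.002   0.0058  0.1427] turn -0.0341 yaw now 1.8419 q1,q6 [ 0.41  -1.432] tilt [-8.e-04  1.e-04 -1.e+00]
```

```bash
python3 -c "
from h import *
plan(.444,.3225,.186,1.876)
"
```

```text
shift [0.0179 0.0051 0.1448] turn -0.0341 yaw now 1.8419 q1,q6 [ 0.41  -1.432] tilt [-8.e-04  1.e-04 -1.e+00]
```

Emit:
servo_tool --steps '[0.06,0.018,0.005,0.03,-0.034,0.06,0.018,0.005,0.08,-0.034,0.06,0.018,0.005,0.115,-0.034,0.06,0.018,0.005,0.135,-0.034,0.06,0.018,0.005,0.1445,-0.034,0.06,0.018,0.005,0.1445,-0.034,0.02,0.018,0.005,0.1445,-0.034,0.02,0.018,0.005,0.1445,-0.034,0.02,0.018,0.005,0.1445,-0.034,0.02,0.018,0.005,0.1445,-0.034,0.02,0.018,0.005,0.1445,-0.034]' --force 35

```text
time: 2.7
position: [0.445, 0.3217, 0.1866]
tool_rot: [-0.152, 0.988, 0.0, 0.0]
ft_force: [0.2, -0.8, 2.5]
grip_width: 0.0278
```

```bash
python3 -c "
from h import *
import pickle
o=get_obs();print(o['time'],o['position'],o['grip_width'],o['ft_force'])
c=snap('wrist','wrist2.png');pickle.dump(c,open('wrist2.pkl','wb'))
plan(.444,.3225,.186,1.876)"
```

```text
2.7 [0.44499105 0.3217479  0.18659305] 0.027820539030382258 [ 0.23478111 -0.75199029  2.45890902]
shift [0.0007 0.001  0.0006] turn -0.0009 yaw now 1.8751 q1,q6 [ 0.422 -1.452] tilt [ 4.e-04  1.e-04 -1.e+00]
```

View pics/wrist2.png

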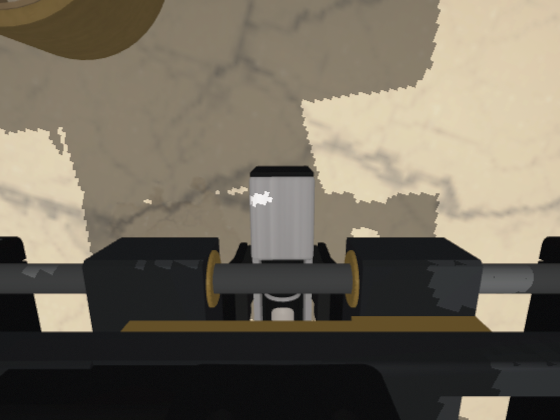

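```bash
python3 -c "
from h import *
import pickle
c=pickle.load(open('wrist2.pkl','rb'))
o=get_obs()
e=unproj(c,282,176,.034); print(e, np.linalg.norm(e[:2]-o['position'][:2]))
r=unproj(c,281,300,.034); print(r,np.linalg.norm(r[:2]-o['position'][:2]))
"
```

```text
[0.39664877 0.30704702 0.034     ] 0.05051343644861461
[0.45137648 0.32373407 0.034     ] 0.006701930132754193
```

```bash
python3 -c "
from h import *
plan(.468,-.0295,.33,.224)
"
```

```text
shift [ 0.0832 -0.342  -0.1435] turn 1.6511 yaw now 1.8751 q1,q6 [ 0.422 -1.452] tilt [ 4.e-04  1.e-04 -1.e+00]
```

Emit:
servo_tool --steps '[0.02,0,0,-0.04,0,0.02,0,0,-0.095,0,0.02,0.01,-0.03,-0.143,0.1,0.02,0.02,-0.08,-0.143,0.28,0.02,0.03,-0.13,-0.143,0.46,0.02,0.042,-0.18,-0.143,0.64,0.02,0.054,-0.23,-0.143,0.82,0.02,0.066,-0.28,-0.143,1.0,0.02,0.083,-0.32,-0.143,1.18,0.02,0.083,-0.342,-0.143,1.36,0.02,0.083,-0.342,-0.143,1.54,0.02,0.083,-0.342,-0.143,1.651]'

```text
time: 4.25
position: [0.4678, -0.03, 0.3287]
tool_rot: [0.626, 0.78, -0.0, -0.001]
ft_force: [-0.2, -0.0, -1.9]
grip_width: 0.0277
```

```bash
python3 -c "
from h import *
import pickle
c=snap('wrist','wrist3.png');pickle.dump(c,open('wrist3.pkl','wb'))
o=get_obs();print(o['time'],o['position'],o['grip_width'],o['ft_force'])
plan(.468,-.0295,.33,.224)"
```

```text
4.3 [ 0.46772554 -0.02967931  0.32876376] 0.027948055651927574 [ 0.361266    0.60607158 -1.90396705]
shift [ 0.0001  0.0003 -0.0012] turn -0.0072 yaw now 0.2168 q1,q6 [-0.303 -0.52 ] tilt [-1.5e-03  7.0e-04 -1.0e+00]
```

View pics/wrist3.png

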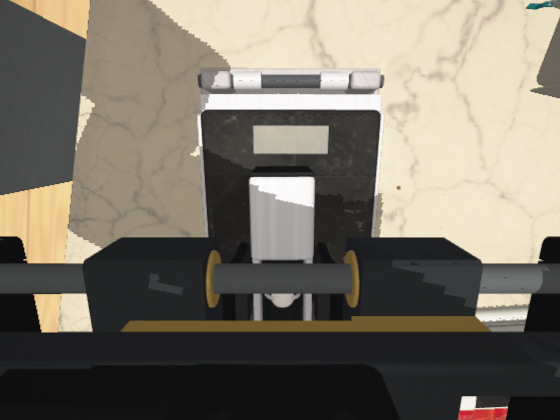

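```bash
python3 -c "
from h import *
import pickle
c=pickle.load(open('wrist3.pkl','rb'));z=.050
L,Rr=unproj(c,202,111,z),unproj(c,381,111,z); L2,R2=unproj(c,207,237,z),unproj(c,375,237,z)
print(L,Rr,np.linalg.norm(L-Rr),L2,R2,np.linalg.norm(L2-R2))
a=np.arctan2(*(Rr-L)[1::-1]);b=np.arctan2(*((L+Rr)/2-(L2+R2)/2)[1::-1]); print(a,b-np.pi/2, np.arctan2(*(L-L2)[1::-1])-np.pi/2)
for yaw in (a,b-np.pi/2):
  m=(L+Rr)/2; print(m-.1025*np.array([-np.sin(yaw),np.cos(yaw),0]), m-.2675*np.array([-np.sin(yaw),np.cos(yaw),0]))
"
```

```text
[0.38693842 0.04098285 0.05      ] [0.52291693 0.07111441 0.05      ] 0.13927693864390794 [ 0.40729676 -0.05963059  0.05      ] [ 0.54754998 -0.02841891  0.05      ] 0.14368414914115207
0.21806694755681472 0.2211164864554398 0.1996466355304063
[ 0.4771028  -0.04402391  0.05      ] [ 0.51279936 -0.2051163   0.05      ]
[ 0.47740788 -0.04395582  0.05      ] [ 0.51359552 -0.2049386   0.05      ]
```

```bash
python3 -c "
from h import *
plan(.4714,-.027,.2345,.220)
"
```

```text
shift [0.0017 0.0043 0.0943] turn -0.0032 yaw now 0.2168 q1,q6 [-0.303 -0.52 ] tilt [-1.5e-03  7.0e-04 -1.0e+00]
```

Emit:
servo_tool --steps '[0.02,0.002,0.004,0.04,0,0.02,0.002,0.004,0.075,0,0.02,0.002,0.004,0.088,0,0.02,0.002,0.004,0.092,0,0.02,0.002,0.004,0.094,0,0.02,0.002,0.004,0.094,0,0.02,0.002,0.004,0.094,0]'

```text
time: 5.18
position: [0.4718, -0.0266, 0.236]
tool_rot: [0.624, 0.782, 0.0, 0.001]
ft_force: [-0.2, -0.4, -1.9]
grip_width: 0.028
```

Not yet in contact (z 0.236, load unchanged); lower gently.

Emit:
servo_tool --steps '[0.02,0,0,0.001,0,0.02,0,0,0.002,0,0.02,0,0,0.003,0,0.02,0,0,0.003,0]'

```text
time: 5.68
position: [0.4716, -0.0266, 0.2325]
tool_rot: [0.624, 0.782, 0.0, 0.0]
ft_force: [-1.4, -0.4, 2.5]
grip_width: 0.0277
```

Emit:
servo_tool --steps '[0.055,0,0,0,0,0.055,0,0,0,0,0.055,0,0,0,0,0.055,0,0,-0.015,0,0.055,0,0,-0.05,0,0.087,-0.03,0,-0.1,0,0.087,-0.06,0,-0.1,0,0.087,-0.06,0,-0.1,0,0.087,-0.06,0,-0.1,0]'

```text
time: 6.8
position: [0.4841, -0.0845, 0.3317]
tool_rot: [0.624, 0.782, -0.0, -0.001]
ft_force: [-0.1, 0.5, -0.5]
grip_width: 0.0839
```

```bash
python3 -c "
from h import *
import pickle
c=snap('wrist','wrist4.png');pickle.dump(c,open('wrist4.pkl','wb'))
c=snap('side','side4.png')
o=get_obs();print(o['time'],o['position'],o['grip_width'],o['ft_force'],o['q'])
"
```

```text
6.9 [ 0.48418421 -0.08411594  0.33149196] 0.08604523644139539 [-0.59322123 -0.19828533 -0.37974926] [-3.99897214e-01  4.62521406e-01  1.83563125e+00  2.71930401e-04
  8.46261704e-01 -6.24789986e-01]
```

View pics/wrist4.png

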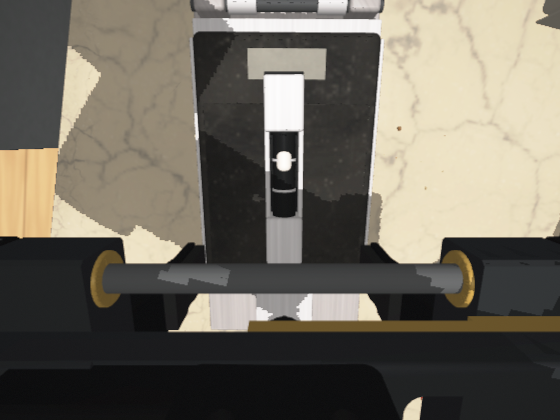

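View pics/side4.png

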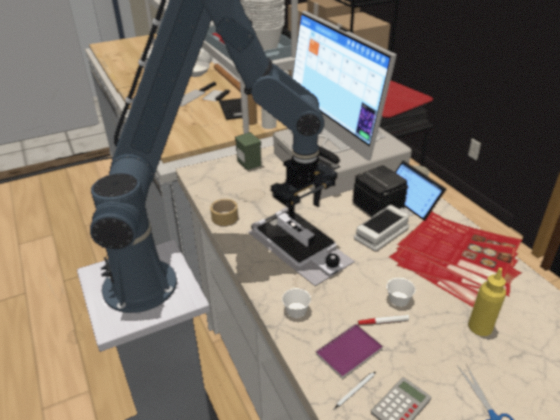

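```bash
python3 -c "
from h import *
import pickle
c=pickle.load(open('wrist4.pkl','rb'))
a=c['pixels'][110:235,245:325]; cv2.imwrite('pics/w4z.png',cv2.resize(a,None,fx=5,fy=5,interpolation=2))
z=.08
a,b,m=unproj(c,284,160,z),unproj(c,284,190,z),unproj(c,284,175,z); print(np.linalg.norm(a-b),m)
L,Rr=unproj(c,193,33,.047),unproj(c,381,33,.047); L2,R2=unproj(c,206,237,.044),unproj(c,368,237,.044)
print(L,Rr,np.linalg.norm(L-Rr),L2,R2,np.linalg.norm(L2-R2))
"
```

```text
0.02185708841196105 [ 0.47536316 -0.04522831  0.08      ]
[0.3854666  0.04022466 0.047     ] [0.52373798 0.07152612 0.047     ] 0.14177008709737351 [ 0.42121936 -0.11774032  0.044     ] [ 0.5609372  -0.08585888  0.044     ] 0.14330910710686495
```

View pics/w4z.png

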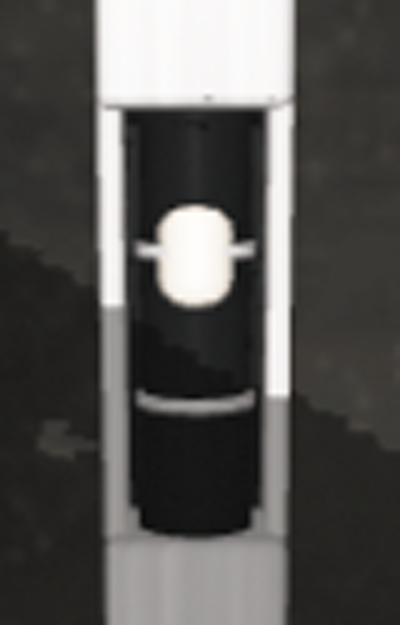

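```bash
python3 -c "
from h import *
plan(.552,-.209,.32,1.52)
"
```

```text
shift [-0.1369  0.0383  0.0112] turn -1.2953 yaw now 0.2247 q1,q6 [-0.4   -0.625] tilt [-0.0025  0.0013 -1.    ]
```

Emit:
servo_tool --steps '[0.087,-0.05,0.01,0.0,-0.18,0.087,-0.1,0.03,0.0,-0.36,0.087,-0.137,0.038,0.01,-0.54,0.087,-0.137,0.038,0.01,-0.72,0.087,-0.137,0.038,0.01,-0.9,0.087,-0.137,0.038,0.01,-1.08,0.087,-0.137,0.038,0.01,-1.25,0.087,-0.137,0.038,0.01,-1.295,0.087,-0.137,0.038,0.01,-1.295]'

```text
time: 8.02
position: [0.5522, -0.2092, 0.3215]
tool_rot: [0.026, 1.0, 0.001, -0.001]
ft_force: [0.1, 0.5, -0.3]
grip_width: 0.0872
```

```bash
python3 -c "
from h import *
import pickle
c=snap('wrist','wrist5.png');pickle.dump(c,open('wrist5.pkl','wb'))
o=get_obs();print(o['time'],o['position'],o['q'])
plan(.552,-.209,.32,1.52)
"
```

```text
8.075 [ 0.55227352 -0.20932772  0.32161301] [-5.51386056e-01  5.87175498e-01  1.59725182e+00  1.33235716e-04
  9.58857177e-01 -2.07054919e+00]
shift [0.0003 0.0003 0.0016] turn -0.0009 yaw now 1.5191 q1,q6 [-0.551 -2.071] tilt [-0.0014  0.001  -1.    ]
```

View pics/wrist5.png

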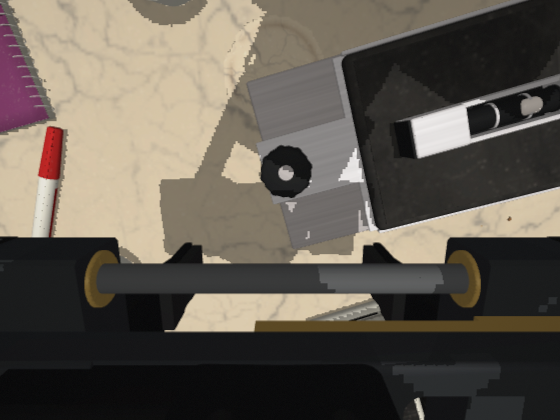

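```bash
python3 -c "
from h import *
import pickle
c=pickle.load(open('wrist5.pkl','rb'))
print(unproj(c,286,171.5,.056),unproj(c,261,171,.056),unproj(c,311,171,.056))
p=unproj(c,286,171.5,.056)
plan(p[0],p[1],.214,1.52)
"
```

```text
[ 0.51077279 -0.20335514  0.056     ] [ 0.50939319 -0.22259953  0.056     ] [ 0.511386   -0.18406651  0.056     ]
shift [0.0416 0.0037 0.1077] turn -0.0009 yaw now 1.5191 q1,q6 [-0.551 -2.071] tilt [-0.0014  0.001  -1.    ]
```

Emit:
servo_tool --steps '[0.065,0.0415,0.002,0.03,0,0.065,0.0415,0.002,0.07,0,0.065,0.0415,0.002,0.095,0,0.065,0.0415,0.002,0.107,0,0.065,0.0415,0.002,0.107,0,0.03,0.0415,0.002,0.107,0,0.03,0.0415,0.002,0.107,0,0.03,0.0415,0.002,0.107,0,0.03,0.0415,0.002,0.107,0]' --force 30

```text
time: 9.2
position: [0.511, -0.2045, 0.2158]
tool_rot: [0.027, 1.0, 0.002, -0.0]
ft_force: [2.1, 6.8, 3.5]
grip_width: 0.039
```

```bash
python3 -c "
from h import *
import pickle
c=snap('wrist','wrist6.png');snap('scene','scene6.png')
o=get_obs();print(o)
"
```

```text
{'time': 9.3, 'q': array([-0.58429027,  0.7172209 ,  1.75714998,  0.00430492,  0.66933231,
       -2.10497611]), 'joint_velocities': array([-9.64664956e-05,  5.79214050e-04, -8.41267928e-05, -9.54733510e-04,
        8.41471220e-04,  3.28627935e-04]), 'joint_torque': array([-3.59172016e+00, -4.16873932e+01, -9.34630036e+00, -1.33173030e+00,
       -6.10509273e-01, -2.55705672e-02]), 'position': array([ 0.51097889, -0.20444766,  0.21577298]), 'tool_rot': array([ 2.67414591e-02,  9.99640936e-01,  1.69041693e-03, -1.86912480e-04]), 'ft_force': array([1.67215599, 5.33730282, 3.08203446]), 'moment': array([ 1.322602  , -0.32439078, -0.00625965]), 'grip_width': 0.03943553247439962}
```

View pics/wrist6.png

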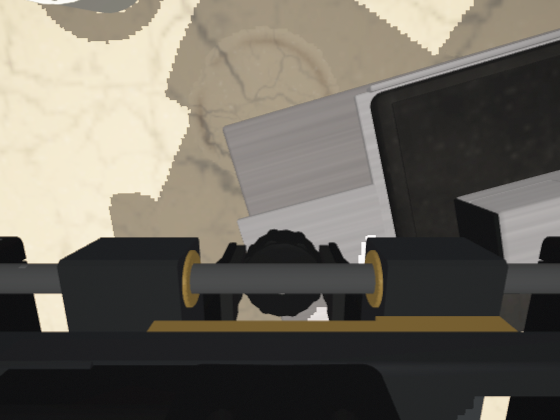

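Emit:
servo_tool --steps '[0.03,0,0.001,-0.0003,0.1,0.03,0,0.001,-0.0009,0.26,0.03,0,0.001,-0.0015,0.42,0.03,0,0.001,-0.002,0.58,0.03,0,0.001,-0.0026,0.74,0.03,0,0.001,-0.0032,0.9,0.03,0,0.001,-0.0038,1.06,0.03,0,0.001,-0.0042,1.2,0.03,0,0.001,-0.0042,1.2]'

```text
time: 10.42
position: [0.5116, -0.2031, 0.22]
tool_rot: [0.587, 0.81, 0.002, -0.001]
ft_force: [5.9, 7.7, 3.3]
grip_width: 0.0395
```

```bash
python3 -c "
from h import *
import pickle
c=snap('wrist','wrist7.png')
o=get_obs();print(o['time'],o['position'],o['ft_force'],o['moment'],o['q'][5],o['grip_width'])
"
```

```text
10.475 [ 0.51158495 -0.20311286  0.219962  ] [5.53871576 8.06872931 1.63116011] [ 1.21786093 -0.28640836  0.00517663] -0.9032480060959895 0.03931219238855924
```

View pics/wrist7.png

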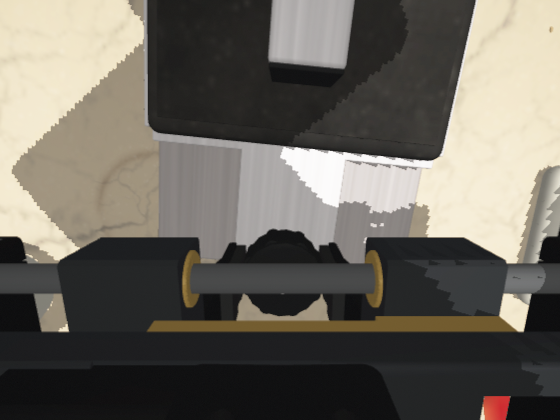

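Emit:
servo_tool --steps '[0.03,0.001,0.001,-0.0003,0.1,0.03,0.001,0.001,-0.0009,0.26,0.03,0.001,0.001,-0.0015,0.42,0.03,0.001,0.001,-0.002,0.58,0.03,0.001,0.001,-0.0026,0.74,0.03,0.001,0.001,-0.0032,0.9,0.03,0.001,0.001,-0.0033,0.97,0.03,0.001,0.001,-0.0033,0.97,0.065,0.001,0.001,-0.0033,0.97,0.065,0.001,0.001,-0.0033,0.97,0.065,0.001,0.001,-0.0033,0.97,0.065,0.001,0.001,-0.02,0.97]'

```text
time: 11.98
position: [0.5112, -0.2037, 0.239]
tool_rot: [0.896, 0.444, -0.001, -0.001]
ft_force: [0.6, -0.1, -0.3]
grip_width: 0.0637
```

```bash
python3 -c "
from h import *
o=get_obs();print(o['time'],o['position'],o['q'],o['grip_width'])
plan(.484,-.084,.33,.22)
"
```

```text
11.975 [ 0.51119546 -0.20371439  0.23902983] [-5.82295451e-01  6.76685020e-01  1.74855409e+00 -1.80117743e-04
  7.19439104e-01  6.91242295e-02] 0.06368150367545555
shift [ 0.0787 -0.0945 -0.0907] turn -0.8713 yaw now -0.6513 q1,q6 [-0.582  0.069] tilt [-0.0026  0.0016 -1.    ]
```

Emit:
servo_tool --steps '[0.087,0,0,-0.045,0,0.087,0.01,-0.01,-0.091,-0.15,0.087,0.04,-0.05,-0.091,-0.33,0.087,0.079,-0.094,-0.091,-0.51,0.087,0.079,-0.094,-0.091,-0.69,0.087,0.079,-0.094,-0.091,-0.87,0.087,0.079,-0.094,-0.091,-0.87,0.087,0.079,-0.094,-0.091,-0.87,0.087,0.079,-0.094,-0.091,-0.87]'

```text
time: 13.1
position: [0.4848, -0.0842, 0.3306]
tool_rot: [0.626, 0.78, 0.0, 0.0]
ft_force: [-0.3, 0.6, -0.0]
grip_width: 0.0868
```

```bash
cat > bub.py <<'E'
import sys
from h import *
import pickle
n=sys.argv[1]
c=snap('wrist',n+'.png');pickle.dump(c,open(n+'.pkl','wb'))
o=get_obs();print(o['time'],o['position'],o['q'][5])
a=c['pixels'][110:235,245:325]; cv2.imwrite('pics/'+n+'z.png',cv2.resize(a,None,fx=5,fy=5,interpolation=2))
E
python3 bub.py wrist8
```

```text
13.15 [ 0.48481447 -0.08421701  0.33053995] -0.6169846889733078
```

View pics/wrist8z.png

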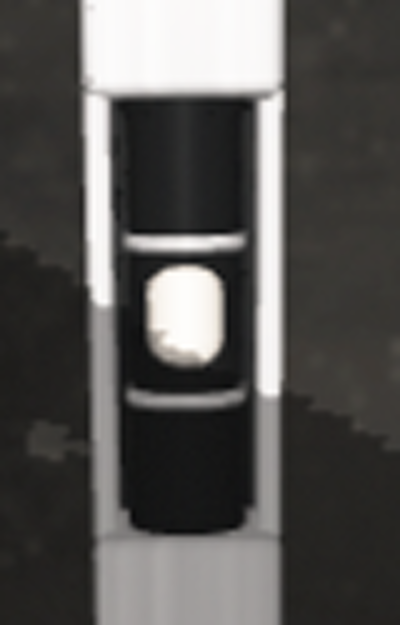

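```bash
python3 -c "
from h import *
import pickle
c=pickle.load(open('wrist8.pkl','rb'))
W=lambda x,y,z=.081:unproj(c,245+x/5,110+y/5,z)
m=(W(185,242)+W(185.5,398))/2; print(m, np.linalg.norm(W(185,242)-W(185.5,398)))
a=W((78+278)/2,0)-W((100+281)/2,590); a1=(W(78,40)-W(97,560)); a2=W(282,40)-W(281,560)
for v in(a,a1,a2): print(np.arctan2(v[1],v[0])-np.pi)
plan(m[0],m[1],.275,-1.35)
"
```

```text
[ 0.47533253 -0.04475394  0.081     ] 0.022497663765089868
-1.332679638558252
-1.331870757452555
-1.3412480345328808
shift [ 0.0406 -0.0007  0.0555] turn 1.5674 yaw now 0.2174 q1,q6 [-0.4   -0.617] tilt [ 1.e-04  0.e+00 -1.e+00]
```

View pics/wrist8.png

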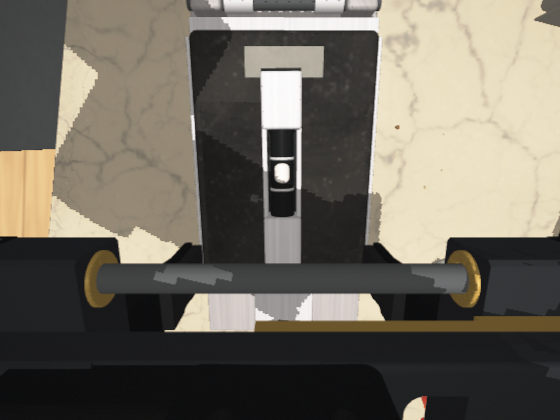

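Emit:
servo_tool --steps '[0.087,0.02,0,0,0.18,0.087,0.04,0,0,0.36,0.087,0.04,0,0,0.54,0.087,0.04,0,0,0.72,0.087,0.04,0,0,0.9,0.087,0.04,0,0,1.08,0.087,0.04,0,0,1.26,0.087,0.04,0,0.02,1.44,0.087,0.04,0,0.045,1.56,0.087,0.04,0,0.055,1.56,0.087,0.04,0,0.055,1.56]'

```text
time: 14.52
position: [0.4761, -0.045, 0.275]
tool_rot: [0.993, 0.115, -0.001, -0.0]
ft_force: [-0.1, -0.0, 0.3]
grip_width: 0.0868
```

```bash
python3 -c "
from h import *
import pickle
c=snap('wrist','wrist9.png');c=snap('side','side9.png');a=c['pixels'][190:280,230:360];cv2.imwrite('pics/side9z.png',cv2.resize(a,None,fx=5,fy=5,interpolation=2))
plan(.4753,-.0448,.264,-1.335);print(get_obs()['ft_force'],get_obs()['position'])
"
```

```text
shift [-0.001  -0.0005  0.0119] turn -0.0052 yaw now -1.3402 q1,q6 [-0.328  1.012] tilt [ 8.e-04 -3.e-04 -1.e+00]
[-0.73032397 -0.24737723  0.26695125] [ 0.47643105 -0.04507153  0.27587079]
```

View pics/wrist9.png

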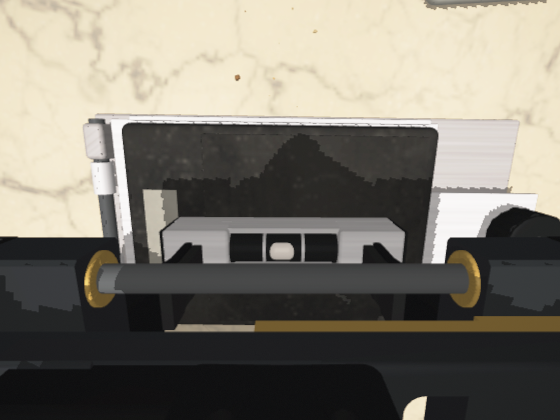

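View pics/side9z.png

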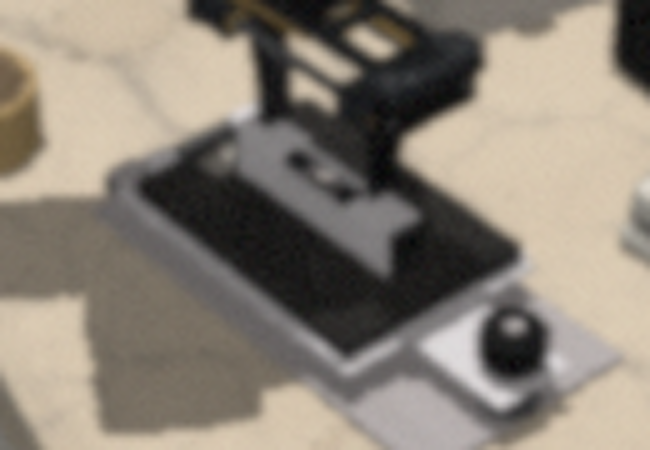

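Emit:
servo_tool --steps '[0.087,-0.001,0,0.005,0,0.087,-0.001,0,0.008,0,0.087,-0.001,0,0.009,0,0.087,-0.001,0,0.01,0,0.087,-0.001,0,0.011,0,0.087,-0.001,0,0.011,0]'

```text
time: 15.38
position: [0.4752, -0.0452, 0.2644]
tool_rot: [0.993, 0.115, 0.0, 0.0]
ft_force: [-0.6, 0.2, -0.4]
grip_width: 0.0867
```

Emit:
servo_tool --steps '[0.087,0,0,0.0005,0,0.087,0,0,0.001,0,0.087,0,0,0.0015,0,0.087,0,0,0.0015,0]'

```text
time: 15.88
position: [0.4751, -0.0452, 0.2643]
tool_rot: [0.993, 0.115, 0.0, 0.0]
ft_force: [-2.5, -0.5, 12.5]
grip_width: 0.0872
```

Emit:
servo_tool --steps '[0.087,0,0,0.0003,0,0.087,0,0,0.0003,0,0.087,0,0,0.0003,0,0.087,0,0,0.0003,0,0.087,0,0,0.0003,0,0.087,0,0,0.0003,0,0.087,0,0,0.0003,0,0.087,0,0,0.0003,0,0.087,0,0,0.0003,0,0.087,0,0,0.0003,0]'

```text
time: 17.12
position: [0.4751, -0.0452, 0.2642]
tool_rot: [0.993, 0.115, 0.0, 0.0]
ft_force: [-1.6, -0.1, 16.0]
grip_width: 0.0866
```

```bash
python3 -c "
from h import *
import pickle
c=snap('wrist','wrist10.png');a=c['pixels'][190:280,150:420];cv2.imwrite('pics/w10z.png',cv2.resize(a,None,fx=2.9,fy=4,interpolation=2))
c=snap('side','side10.png');a=c['pixels'][130:330,180:430];cv2.imwrite('pics/side10z.png',cv2.resize(a,None,fx=3,fy=3,interpolation=2))
o=get_obs();print(o['time'],o['position'],o['ft_force'],o['moment'],o['joint_velocities'].round(4))
"
```

```text
17.225 [ 0.4751241  -0.04515809  0.26424179] [-2.69174388 -0.51139126 15.99742757] [0.52513645 0.74075196 0.0862472 ] [ 0.0002 -0.0018 -0.0003 -0.0007 -0.0013 -0.0001]
```

View pics/w10z.png

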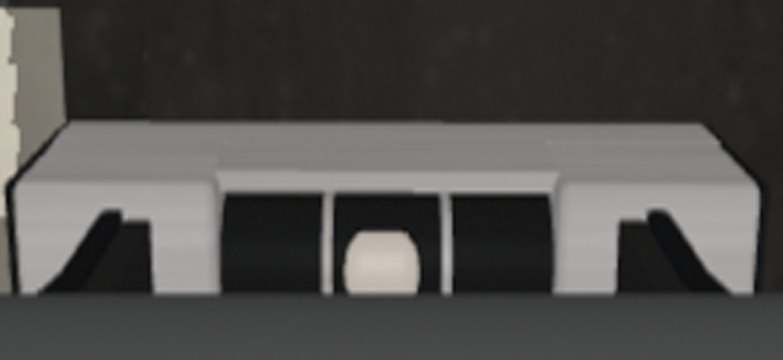

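View pics/side10z.png

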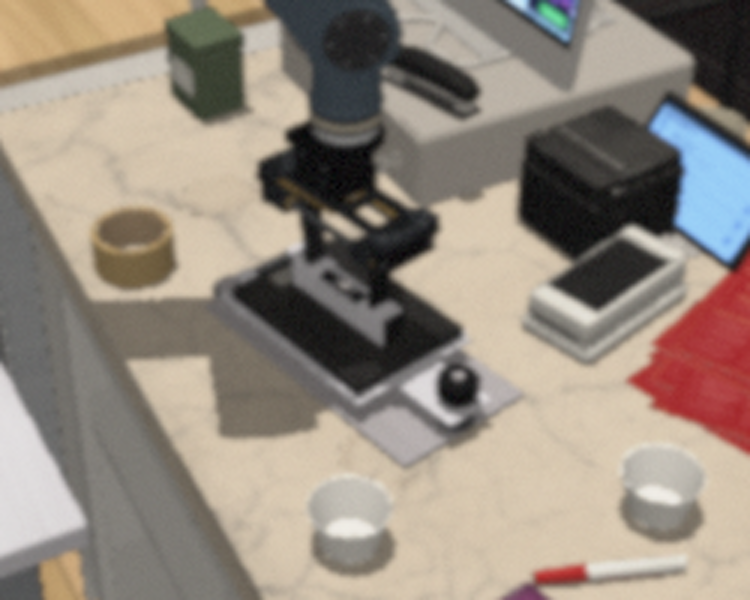

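```bash
python3 -c "
from rig import hand_in
print(hand_in())"
```

```text
the job is handed in; nothing more can be done
None
```

The job is handed in, at about 17 s of the 69 s allowed. I set the level on the scale's middle pointing at the knob and let go of it. I then turned the knob about 2.17 rad clockwise in one grasp, and finished pressing on both ends of the level with the open fingertips.

- **Level position:** within about 3 mm of the scale's middle and about 0.02 rad of the line to the knob, measured from the wrist picture.
- **Bubble:** about 10.4 mm off before turning and about 0.6 mm off with the level free. Under the final press it was about 1.1 mm off, against the 3 mm limit.
- **Press:** a steady 16 N with the arm still. The pictures show the fingertips only on the level's end flats.
- **Bystanders:** the tin, cups and tape roll look unmoved in the last side picture.

My two estimates of the tin's position disagreed by a few centimetres. I therefore gripped the level about 19 mm off its middle, away from the tin. No check failed; the hand-in reported no verdict.

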